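Steady the rocking brake-pad fixture plate

TASK

The fixture plate rocks because one of its two levelling screws, the one at the cam lock lever's end of the plate, is backed off and its rubber foot hangs clear of the bench. Turn that screw clockwise (seen from above) until its grip bar lies in line with the plate's long edges, so that all four feet carry load and the plate no longer rocks; do not overturn it. Leave the other levelling screw as it is and the plate standing where it is, and let go.

Things in the scene. Friction and masses are not known exactly. Their poses are not given: they have to be found in the camera images.
- plate: loose steel fixture plate, 4 to 5 kg, 220 x 150 x 15 mm, top 35 mm above the bench, any yaw; slides above a 15 N push. Origin on the bench under its centre; x along its length, z up. Cam lock at (-65,+45) mm, its lever arm flat towards the loose screw; curved pad backing on the +x half; all below 62 mm. Loose screw at (-90,-55), other screw at (+90,-55), fixed feet at the other three corners
- screw (a joint): turn of the loose screw, rad, clockwise from above positive, 0 backed right off, starts at 0 to 0.35, end stop 2.6. Its bar points along the plate's x axis turned anticlockwise by (1.4 - value): in line with the long edges at 1.4. It sinks 3 mm per rad; its foot meets the bench near 0.8, then presses 12 N more per rad; above 2.2 the plate would rock again. Needs 0.12 to 0.16 N m and stays as left
- foot: springy black rubber foot on the loose screw's axis, 30 mm across, 10 mm thick; origin at its underside's centre, at the start 1 to 2.4 mm above the bench; gives 1 mm per 4 N. The head of this screw, to be gripped across its thickness, is an upright plain steel bar 46 mm long, 12 thick, 28 tall, centred on the axis, from 70 to 98 mm above the bench when backed right off, 66 to 94 mm at 1.4 rad
- other_screw (a joint): turn of the other, identical levelling screw, rad, clockwise positive, correctly set at 0, its bar (68 to 96 mm above the bench) in line with the plate's long edges; to be left alone

How it is judged (in metres and radians):
At the end, for the whole second after the job is handed in: The loose screw is turned to between 1.1 and 1.7 rad (bar within about 17 degrees of the plate's long edges), its foot presses on the bench with 2 to 13 N so that all four feet are loaded, and the plate stands level (within 0.03 rad) and still, within 30 mm of where it began, released (value of joint screw between 1.1 and 1.7 rad and contact force between foot and anything else between 2 and 13 N and angle between plate's own z axis and vertical below 0.03 rad and distance of plate from where it was at the start of the episode below 0.03 m and linear speed of plate below 0.01 m/s and angular speed of plate below 0.05 rad/s); the robot touches nothing.
It fails at once if the other levelling screw is turned by more than 0.25 rad (value of joint other_screw above 0.25 rad or value of joint other_screw below -0.25 rad).
It also fails if it takes over 32 s, if anything falls off the work surface, if the arm or the gripper's body presses on something with over 40 N, if the wrist force passes 120 N, or if a joint passes its speed limit or range.

ROBOT

A 6-joint arm with a two-finger parallel gripper is mounted at the origin on the work surface. World frame = base frame: x ahead of the robot, y to its left, z up, the work surface at z = 0. Lengths are in mm, angles in rad, forces in N, time in s.
With the tool pointing down it reaches from about 275 to 1000 mm from the base axis. Payload 8.4 kg.
Tool frame: the origin (TCP) lies at the very end of the fingers, on their centre line; the grasp point (between the pads) lies 19 mm behind it; z points along the fingers, y is the direction in which the jaws open and shut (so a half turn about z gives the same grasp; the last joint's range is limited). The gripper opens to 85 mm and grips with 20 to 120 N. Pads are 22 mm wide; open, the fingers measure 114 mm over their backs; the gripper's body (76 mm by 85 mm) begins 54 mm behind the grasp point. The pads swing forward as they close: fully open they stand 13 mm farther back than shut.
Start: joints at [1.255, 0.353, 1.633, -0, 1.155, -0.002], TCP at [192.921, 594.483, 231.281] pointing down, gripper open.
Joint ranges: [-2.63, 2.63], [-0.92, 2.1], [0.06, 2.66], [-1.3, 4.44], [0, 2.69], [-3.02, 3.02]. Speed limits (rad/s): [2.22, 2.22, 2.79, 3.14, 3.14, 3.14].

INTERFACE

Orientations are given as [roll, pitch, yaw] about the fixed x, y, z axes, in that order (R = Rz(yaw) Ry(pitch) Rx(roll)).
In Python, from rig import sense, grab_frame, get_calibration, sign_off, boxes_of, trace gives the robot as it stands.
- The arm moves only by the tool servo_tool, never from a script. Its argument "rows" is a list of rows, each a list of 3 entries, a list of its own where there are three numbers: the finger opening in mm, from 0 to 85.4, then the shift along the tool's x, y, z in mm, then the turn, a rotation vector about the tool's x, y, z in degrees. A call has 1 to 8 rows; each row shifts and turns the commanded pose from where the row before left it, along the tool's axes as they then stand; what a row does not reach is not made up. A row lasts 1/8 s, in which the tool goes at most 62.5 mm and 10.7 degrees, less where a joint would pass 70% of its speed; a pose out of reach is approached as far as the arm can. A call is refused whole if a number of a shift passes 62.5 or a number of a turn 10.7, either way. A call with a gripper value outside its range is refused whole. The fingers move at their own pace and stop on an object; "force" is the grip in N (left out, the last holds). Time passes only in rows, so rows that do not move let the fingers close. It gives the time, the measured TCP pose, the force and the opening at its end, in the units of the state.
- sense(): the state, without advancing time (a new reading comes with each control period).
- grab_frame(name): name is "scene" or "side" or "wrist"; returns the picture (480x640x3 uint8, blue, green, red); there is no depth.
- get_calibration(name): a dict with "intrinsics" (3x3 intrinsics, pixels), "k1" (the pictures are not rectified: a ray, as slopes to the right and down, at radius r is drawn at 1 + k1 r^2 times it, then the intrinsics apply), "world_to_cam" (4x4, takes a point from world to camera coordinates). Camera axes: x right, y down, z forward; pixel columns grow to the right and rows downward; lengths in mm; the calibration is good to about 2 mm. A picture is of the moment at which its call begins: read the wrist's pose just before it. get_calibration takes no time and is no camera call; for the wrist camera it gives the pose at the moment of the call.
- sign_off(): hands the job in, once; it reports no verdict.
Trained networks look in the newest picture that a camera, given by its name, has taken for a name from the list of things; names that differ only in an ending like _2 or _b are one class to them, and where a whole thing is asked for, a point or a joint stands for the part that bears it (a point fixed in the world has none). Each returns a list of dicts, best first, with "conf" (0 to 1); they miss things now and then, are a little off and sometimes report something else, mostly with a low value. They report only what shows in the picture. A call takes as long as a camera call.
- boxes_of(camera, thing): "centre" ([x, y, z] in mm, in the coordinates of the camera as it stood for that picture, good to about 4 mm: the middle of the surface that is visible of it).
- trace(camera, thing): "mask" (480x640 bool, what is visible of it).
The state is a dict: "clock": time; "qpos": joint angles; "qvel": joint speeds; "joint_efforts": joint torques, N m; "eef_pos": TCP position; "tcp_rot": TCP orientation; "contact_force": force on the tool from outside, world axes, zero at the start; "wrist_torque": the same for the moment, N m; "opening": opening from 0.0 (shut) to 1.0 (fully open).
Only numpy, scipy, OpenCV 4.12 (cv2) and the standard library are available. Lean on these libraries where they do the work, as an engineer would, in place of code of your own. Each camera call takes 0.05 s, during which the arm holds its last target. There are 200 camera calls.

## Working session

There is one attempt and no reset: what is moved stays moved. The work goes in short steps, Python scripts to look and compute and a tool call to move; the robot and the scene stay as the last step left them, time stands still between calls to the robot, and variables do not carry over. Pictures are saved under pics/ and viewed, about 8 in all and at most 12, crops included, and the job is handed in when it is done.

Besides the shell and the picture viewer there is one more tool, called after "Call:" as name(argument=value, ...) on one line, values as JSON. servo_tool: Moves the arm, as the interface text tells. Its arguments: {"type":"object","properties":{"rows":{"type":"array","items":{"type":"array"}},"force":{"type":"number"}},"required":["rows"]}

```bash
mkdir -p pics; cat > h.py <<'E'
import numpy as np, cv2
from rig import *
def w(cam,p):
    T=np.array(get_calibration(cam)["world_to_cam"]); return np.linalg.inv(T)@np.append(p,1)
def proj(cam,P):
    c=get_calibration(cam);T=np.array(c["world_to_cam"]);P=np.atleast_2d(P)
    q=(T[:3,:3]@P.T).T+T[:3,3]; s=q[:,:2]/q[:,2:]; s=s*(1+c["k1"]*(s**2).sum(1,keepdims=True))
    K=np.array(c["intrinsics"]); return s@K[:2,:2].T+K[:2,2]
def unproj(cam,px,z):
    c=get_calibration(cam);T=np.array(c["world_to_cam"]);K=np.array(c["intrinsics"])
    d=(np.atleast_2d(px)-K[:2,2])/np.diag(K)[:2]; s=d.copy()
    for _ in range(10): s=d/(1+c["k1"]*(s**2).sum(1,keepdims=True))
    r=np.c_[s,np.ones(len(s))]@T[:3,:3]; o=-T[:3,:3].T@T[:3,3]
    return o+r*((z-o[2])/r[:,2:])
E
python3 - <<'E'
from h import *
print(sense())
for c in("scene","side","wrist"):
    f=grab_frame(c);cv2.imwrite(f"pics/{c}0.png",f)
    for t in("plate","screw","foot","other_screw"):
        for b in boxes_of(c,t)[:3]: print(c,t,round(b["conf"],2),w(c,b["centre"])[:3].round(1))
E
```

```text
{'clock': 0.0, 'qpos': array([ 1.25460428e+00,  3.53652856e-01,  1.63412765e+00, -1.22840625e-05,
        1.15518403e+00, -2.40873844e-03]), 'qvel': array([ 1.47381625e-03, -3.49064675e-05, -8.50337595e-04, -1.93393127e-03,
       -4.95834832e-05,  1.83999970e-03]), 'joint_efforts': array([ 5.41499627e-03, -6.05250049e+01, -3.42085397e+01,  3.80984429e-04,
        9.12890100e-03,  1.47070273e-05]), 'eef_pos': array([192.77572745, 594.03601575, 230.56150618]), 'tcp_rot': array([-3.14022074e+00,  7.92694802e-06,  2.82781432e+00]), 'contact_force': array([-0.45187062,  0.95074805,  0.45746901]), 'wrist_torque': array([-0.00733224,  0.01720276, -0.01149593]), 'opening': 1.0009537076995183}
scene plate 0.59 [582.6 -51.5  34.2]
scene screw 0.97 [532.2  26.2  86.9]
scene screw 0.58 [ 509.8 -150.2   77.6]
scene foot 0.62 [530.3  32.5   6.8]
scene other_screw 0.84 [ 513.3 -152.8   79.2]
side plate 0.89 [ 553.4 -103.6   36.8]
side screw 0.96 [526.3  17.8  80.5]
side other_screw 0.88 [ 504.7 -164.9   84. ]
```

```bash
python3 - <<'E'
import cv2
a=cv2.imread("pics/scene0.png");b=cv2.imread("pics/side0.png")
cv2.imwrite("pics/v1.png",a);cv2.imwrite("pics/v2.png",b)
E
```

```text
(no output)
```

View pics/scene0.png

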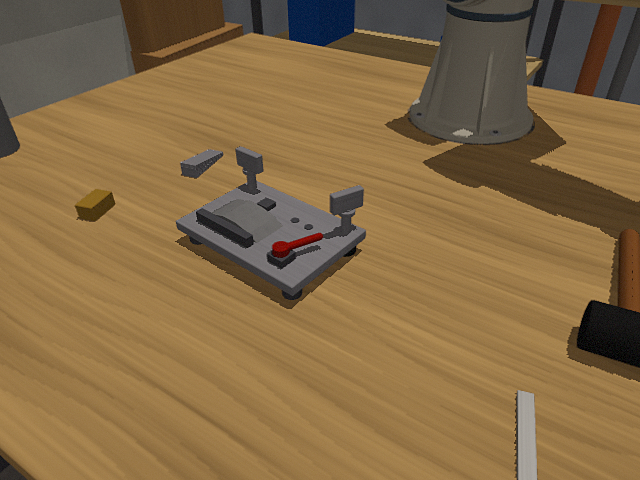

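View pics/side0.png

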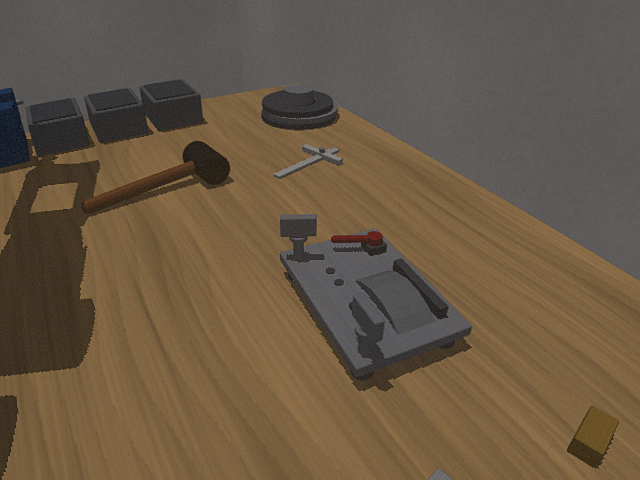

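The loose screw's bar is at about (347,200) in the scene picture, on the lever's end of the plate. The other screw is at (250,160), and the fingers look clear of both. I'll move above the loose screw.

Call:
servo_tool(rows=[[85, [-41, -36.5, 0], [0, 0, 0]], [85, [-41, -36.5, 0], [0, 0, 0]], [85, [-41, -36.5, 0], [0, 0, 0]], [85, [-41, -36.5, 0], [0, 0, 0]], [85, [-41, -36.5, 0], [0, 0, 0]], [85, [-41, -36.5, 0], [0, 0, 0]], [85, [-41, -36.5, 0], [0, 0, 0]], [85, [-41, -36.5, 0], [0, 0, 0]]], force=50)

```text
clock: 1.75
eef_pos: [415.6, 214.0, 231.6]
tcp_rot: [3.141, 0.001, 2.828]
contact_force: [1.0, 0.4, -0.0]
opening: 0.995
```

Call:
servo_tool(rows=[[85, [-41, -36.5, 0], [0, 0, 0]], [85, [-41, -36.5, 0], [0, 0, 0]], [85, [-41, -36.5, 0], [0, 0, 0]], [85, [-41, -36.5, 0], [0, 0, 0]], [85, [0, 0, 0], [0, 0, 0]], [85, [0, 0, 0], [0, 0, 0]]])

```text
clock: 2.5
eef_pos: [525.3, 26.0, 231.1]
tcp_rot: [3.142, -0.001, 2.827]
contact_force: [-0.2, 0.8, 0.4]
opening: 0.995
```

```bash
python3 - <<'E'
from h import *
s=sense();print(s["clock"],s["eef_pos"],s["tcp_rot"],s["qpos"])
c="wrist";f=grab_frame(c);cv2.imwrite("pics/wrist1.png",f)
print(np.linalg.inv(get_calibration(c)["world_to_cam"]).round(2))
for t in("plate","screw","other_screw"):
    for b in boxes_of(c,t)[:3]: print(c,t,round(b["conf"],2),w(c,b["centre"])[:3].round(1))
m=trace(c,"screw")
for k in m[:2]:
    p=np.argwhere(k["mask"])[:,::-1].astype(np.float32); print(k["conf"],len(p),cv2.minAreaRect(p))
E
```

```text
2.5 [525.33202738  26.03729484 231.08390547] [ 3.14151392e+00 -7.53511564e-04  2.82678809e+00] [ 4.64496237e-02  1.99659108e-01  1.84358248e+00  3.81667671e-04
  1.09902814e+00 -1.20971568e+00]
[[ 3.1000e-01  9.0000e-01  3.1000e-01  4.4590e+02]
 [ 9.5000e-01 -2.9000e-01 -1.0000e-01  5.2630e+01]
 [ 0.0000e+00  3.3000e-01 -9.5000e-01  3.7335e+02]
 [ 0.0000e+00  0.0000e+00  0.0000e+00  1.0000e+00]]
wrist plate 0.71 [554.9 -66.8  29.4]
wrist screw 0.84 [521.5  20.2  94.3]
wrist other_screw 0.71 [ 508.1 -149.1   89.1]
0.85 1579 ((309.5, 220.0), (72.0, 31.0), 90.0)
```

View pics/wrist1.png

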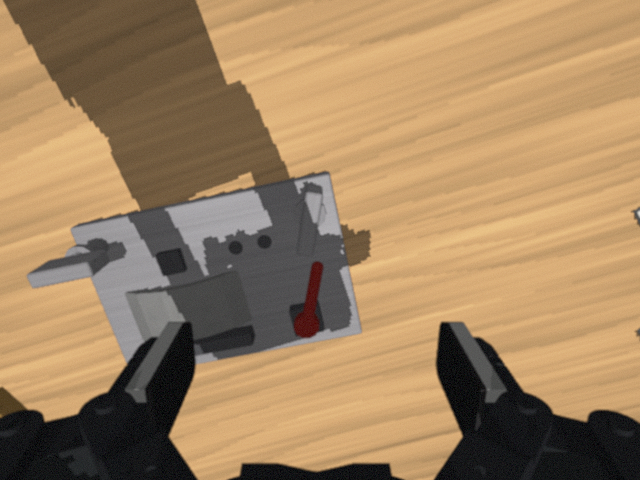

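The loose bar is at about (310,220). The plate's upper corners are near (330,172), (72,228) and (360,333). I'll zoom in on the bar and fit the plate.

```bash
python3 - <<'E'
from h import *
f=cv2.imread("pics/wrist1.png")
P=unproj("wrist",[[330,172],[72,228],[360,333]],35)
print(P.round(1)); d=P[1]-P[0]; e=P[2]-P[0]
print(np.linalg.norm(d),np.linalg.norm(e),np.degrees([np.arctan2(d[1],d[0]),np.arctan2(e[1],e[0])]))
cv2.imwrite("pics/crop1.png",cv2.resize(np.clip(f[160:280,250:400]*1.6,0,255).astype('uint8'),None,fx=5,fy=5,interpolation=cv2.INTER_CUBIC))
E
```

```text
[[ 509.2   45.2   35. ]
 [ 488.8 -170.9   35. ]
 [ 657.6   27.8   35. ]]
217.1412956995523 149.40185128946214 [-95.4059077  -6.722309 ]
```

View pics/crop1.png

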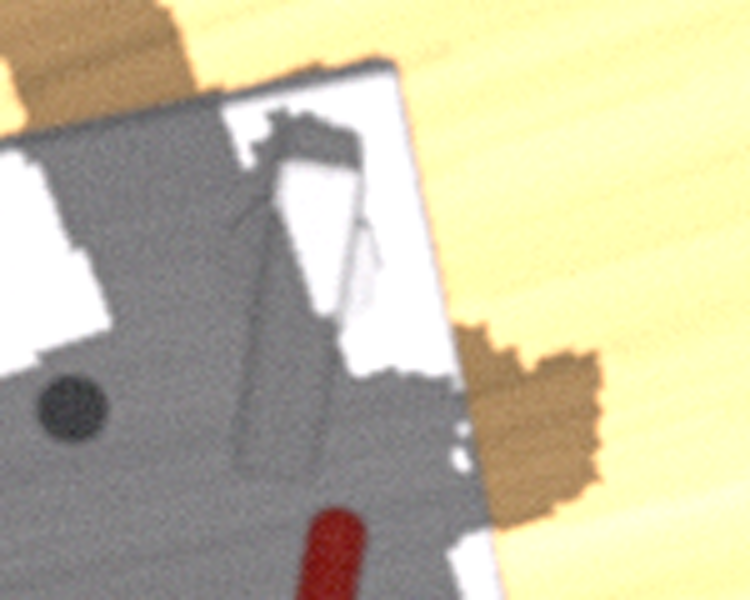

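```bash
python3 - <<'E'
from h import *
q=np.array([[280,160],[360,168],[315,480],[238,470]])/5+[250,160]
P=unproj("wrist",q,97.5);print(P.round(1),P.mean(0))
l=(P[2]+P[3]-P[0]-P[1])/2;print(np.linalg.norm(l),np.linalg.norm(P[0]-P[1]),np.degrees(np.arctan2(l[1],l[0])))
a=np.radians(-95.8);R=np.array([[np.cos(a),-np.sin(a)],[np.sin(a),np.cos(a)]])
c=unproj("wrist",[[330,172]],35)[0,:2]-R@[-110,-75]
print(c,c+R@[-90,-55],c+R@[90,-55])
E
```

```text
[[505.3  27.7  97.5]
 [509.6  37.4  97.5]
 [549.8  18.2  97.5]
 [545.1   8.5  97.5]] [527.4485867   22.95855535  97.5       ]
44.38733087661383 10.587264785342434 -25.679465651719312
[572.70752874 -71.77679885] [527.0841565   23.32056129] [ 508.89402301 -155.75796629]
```

Call:
servo_tool(rows=[[60, [-2.9, -2.2, 20], [0, 0, 7.7]], [60, [0, 0, 40], [0, 0, 0]], [60, [0, 0, 35], [0, 0, 0]], [60, [0, 0, 0], [0, 0, 0]], [60, [0, 0, 0], [0, 0, 0]]])

```text
clock: 3.38
eef_pos: [528.5, 23.4, 137.5]
tcp_rot: [3.141, 0.001, 2.694]
contact_force: [0.8, -0.6, 0.4]
opening: 0.705
```

```bash
python3 - <<'E'
from h import *
s=sense();print(s["clock"],s["eef_pos"],np.degrees(s["tcp_rot"]),s["opening"])
c="wrist";f=grab_frame(c);cv2.imwrite("pics/wrist2.png",f)
a=np.radians(-25.7);u=np.array([np.cos(a),np.sin(a)]);v=np.array([-u[1],u[0]]);o=np.array([527.3,23.1])
q=proj(c,[[*(o+23*i*u+6*j*v),97.5] for i,j in((-1,-1),(1,-1),(1,1),(-1,1))])
print(q.round(0))
g=np.clip(f*1.5,0,255).astype('uint8');cv2.polylines(g,[q.round().astype(int)],True,(0,255,0),1)
cv2.imwrite("pics/wrist2o.png",g)
E
```

```text
3.375 [528.46764051  23.44469394 137.47166762] [1.79966782e+02 6.12134877e-02 1.54361163e+02] 0.7045334776432999
[[298. 229.]
 [299. 319.]
 [324. 319.]
 [325. 229.]]
```

View pics/wrist2o.png

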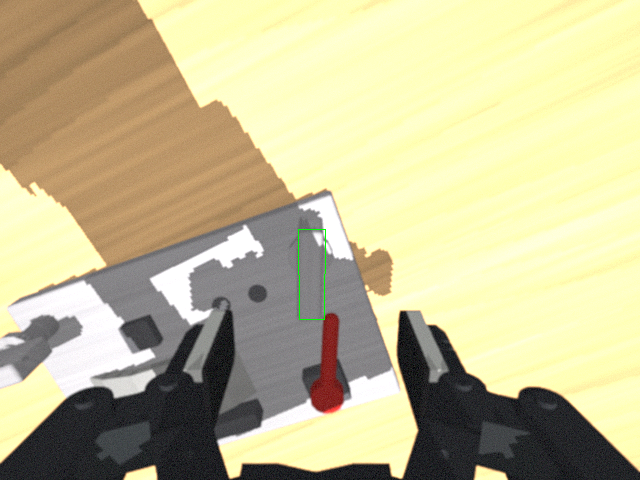

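The outline fits the bar, with its centre near (311,274), and the jaws sit square on either side of it. Next I'll descend and grip.

Call:
servo_tool(rows=[[60, [1, 0, 25], [0, 0, 0]], [60, [0, 0, 25], [0, 0, 0]], [60, [0, 0, 17.5], [0, 0, 0]], [60, [0, 0, 0], [0, 0, 0]], [35, [0, 0, 0], [0, 0, 0]], [22, [0, 0, 0], [0, 0, 0]]], force=30)

```text
clock: 4.18
eef_pos: [527.6, 23.5, 69.7]
tcp_rot: [3.141, 0.001, 2.693]
contact_force: [-0.4, -0.8, 1.0]
opening: 0.282
```

Call:
servo_tool(rows=[[16, [0, 0, 0], [0, 0, 0]], [10, [0, 0, 0], [0, 0, 0]], [5, [0, 0, 0], [0, 0, 0]], [5, [0, 0, 0], [0, 0, 0]], [5, [0, 0, 0], [0, 0, 0]]])

```text
clock: 4.8
eef_pos: [526.4, 22.5, 69.2]
tcp_rot: [-3.14, -0.0, 2.694]
contact_force: [-3.7, -6.4, 5.0]
opening: 0.136
```

```bash
python3 - <<'E'
from h import *
print({k:np.round(v,3) for k,v in sense().items()})
E
```

```text
{'clock': np.float64(4.8), 'qpos': array([ 0.041,  0.421,  1.968, -0.002,  0.754, -1.081]), 'qvel': array([ 0.   ,  0.001, -0.001, -0.002,  0.   , -0.001]), 'joint_efforts': array([  3.86 , -52.534, -24.444,   1.654,  -1.078,  -0.125]), 'eef_pos': array([526.425,  22.485,  69.163]), 'tcp_rot': array([-3.14 , -0.   ,  2.694]), 'contact_force': array([-3.678, -6.351,  5.015]), 'wrist_torque': array([-1.344,  0.409, -0.104]), 'opening': np.float64(0.136)}
```

Call:
servo_tool(rows=[[5, [0, -1.2, 0], [0, 0, 0]], [5, [0, 0, 0.4], [0, 0, 7]], [5, [0, 0, 0.4], [0, 0, 7]], [5, [0, 0, 0.4], [0, 0, 7]], [5, [0, 0, 0.4], [0, 0, 7]], [5, [0, 0, 0], [0, 0, 0]], [5, [0, 0, 0], [0, 0, 0]]])

```text
clock: 5.68
eef_pos: [526.7, 22.1, 68.0]
tcp_rot: [3.141, 0.001, 2.204]
contact_force: [-2.1, -3.1, 8.0]
opening: 0.134
```

```bash
python3 - <<'E'
from h import *
s=sense();print({k:np.round(s[k],3) for k in("qpos","eef_pos","tcp_rot","contact_force","wrist_torque","opening")})
E
```

```text
{'qpos': array([ 0.039,  0.422,  1.969, -0.   ,  0.749, -0.594]), 'eef_pos': array([526.682,  22.071,  67.993]), 'tcp_rot': array([3.141e+00, 1.000e-03, 2.204e+00]), 'contact_force': array([-2.125, -3.147,  7.994]), 'wrist_torque': array([-0.485,  0.362, -0.128]), 'opening': np.float64(0.134)}
```

Call:
servo_tool(rows=[[5, [0, 0, 0.3], [0, 0, 7]], [5, [0, 0, 0.3], [0, 0, 7]], [5, [0, 0, 0.3], [0, 0, 7]], [5, [0, 0, 0.3], [0, 0, 7]], [5, [0, 0, 0.3], [0, 0, 7]], [5, [0, 0, 0.3], [0, 0, 7]], [5, [0, 0, 0], [0, 0, 0]], [5, [0, 0, 0], [0, 0, 0]]])

```text
clock: 6.68
eef_pos: [527.2, 21.9, 66.5]
tcp_rot: [3.14, 0.0, 1.472]
contact_force: [-1.4, -4.3, 9.0]
opening: 0.133
```

```bash
python3 - <<'E'
from h import *
s=sense();print({k:np.round(s[k],3) for k in("qpos","eef_pos","tcp_rot","contact_force","wrist_torque","opening")})
cv2.imwrite("pics/wrist3.png",np.clip(grab_frame("wrist")*1.5,0,255).astype('uint8'))
E
```

```text
{'qpos': array([ 3.90e-02,  4.25e-01,  1.97e+00, -1.00e-03,  7.45e-01,  1.39e-01]), 'eef_pos': array([527.241,  21.938,  66.486]), 'tcp_rot': array([3.14 , 0.   , 1.472]), 'contact_force': array([-1.412, -4.317,  9.036]), 'wrist_torque': array([-0.612,  0.151, -0.066]), 'opening': np.float64(0.133)}
```

View pics/wrist3.png

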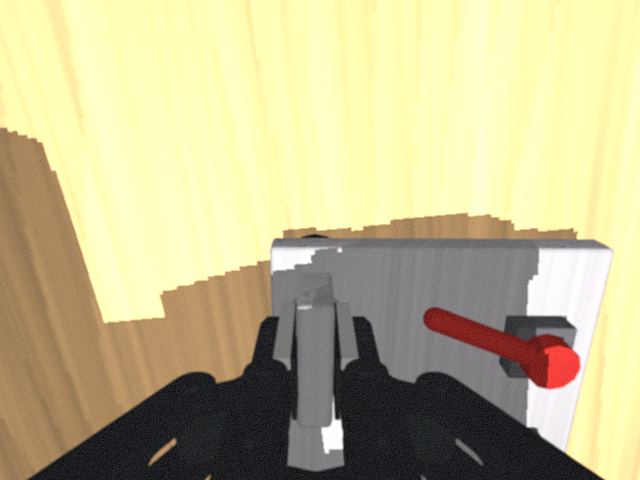

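The bar stands square to the plate's end edge (row 240), and so in line with the long edges. I'll release and lift straight up.

Call:
servo_tool(rows=[[20, [0, 0, 0], [0, 0, 0]], [40, [0, 0, 0], [0, 0, 0]], [50, [0, 0, 0], [0, 0, 0]], [50, [0, 0, 0], [0, 0, 0]], [50, [0, 0, -20], [0, 0, 0]], [50, [0, 0, -40], [0, 0, 0]], [50, [0, 0, -50], [0, 0, 0]], [50, [0, 0, -50], [0, 0, 0]]])

```text
clock: 7.72
eef_pos: [525.9, 22.4, 226.6]
tcp_rot: [-3.141, 0.0, 1.472]
contact_force: [0.0, 0.8, 0.9]
opening: 0.585
```

Call:
servo_tool(rows=[[50, [0, 0, 0], [0, 0, 0]], [50, [0, 0, 0], [0, 0, 0]]])

```text
clock: 7.98
eef_pos: [525.9, 22.4, 224.9]
tcp_rot: [-3.141, 0.0, 1.472]
contact_force: [0.5, 0.6, -1.4]
opening: 0.584
```

```bash
python3 - <<'E'
from h import *
s=sense();print(s["clock"],s["eef_pos"],np.degrees(s["tcp_rot"]),s["contact_force"])
cv2.imwrite("pics/wrist4.png",np.clip(grab_frame("wrist")*1.5,0,255).astype('uint8'))
a=grab_frame("scene");np.save("pics/c.npy",np.linalg.inv(get_calibration("wrist")["world_to_cam"]))
b=np.hstack([x[140:310,165:385] for x in(cv2.imread("pics/scene0.png"),a)])
cv2.imwrite("pics/cmp.png",cv2.resize(b,None,fx=1.8,fy=1.8))
E
```

```text
7.975 [525.92185599  22.39805801 224.90645073] [-1.79973906e+02  6.37657895e-04  8.43204027e+01] [ 0.45327454  0.61736313 -1.41635928]
```

View pics/wrist4.png

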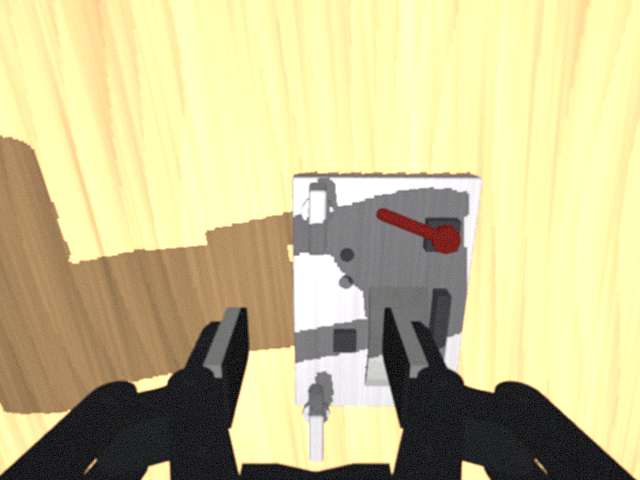

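View pics/cmp.png

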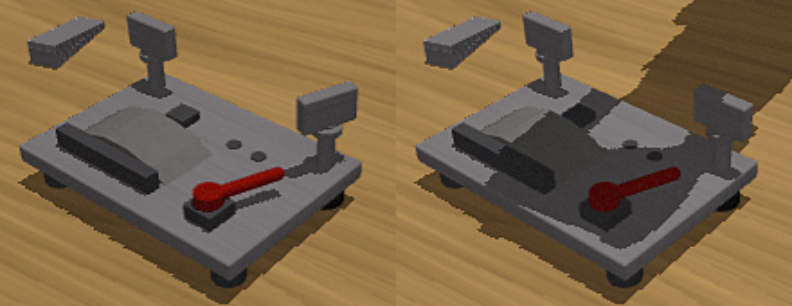

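The loose bar at (317,215) now points straight along the plate's long edge and parallels the other bar at (316,430). Plate and other screw look unmoved, and the gripper is clear, so I'll hand in.

```bash
python3 -c "
from rig import *
print(sign_off())"
```

```text
the job is handed in; nothing more can be done
None
```

I turned the loose levelling screw at the lever's end about 70° clockwise, so its grip bar now lies in line with the plate's long edges. I then released it, lifted clear and signed off at about 8 s of the 32 s allowed.

- **Screw angle:** from the pictures the screw started at about 0.18 rad. The tool's turn puts it at about 1.4 rad, inside the 1.1 to 1.7 rad window. I estimated this from the bar's direction and the tool's yaw.
- **Plate and other screw:** neither shows any visible shift between the first and last scene pictures. The last wrist picture shows both bars parallel to the plate's long edge.
- **Forces:** in the readings I took, sideways force on the tool peaked at about 7 N and upward force at 9 N. After release it read about 1 to 2 N, which is noise level.
- **Not checked:** the foot's load on the bench and the plate's tilt could not be measured directly. The screw angle implies a foot load of about 7 N. No checks failed or disagreed.

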